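# Nest the angle liner into the bench fence

### The arm

A 7-joint arm with a two-finger parallel gripper is mounted at the origin on the work surface. World frame = base frame: x ahead of the robot, y to its left, z up, the work surface at z = 0. Lengths are in m, angles in rad, forces in N, time in s.
With the tool pointing down it reaches from about 0.4 to 0.75 m from the base axis. Payload 19.5 kg.
Tool frame: the origin (TCP) lies at the very end of the fingers, on their centre line; the grasp point (between the pads) lies 19 mm behind it (grip_point_offset is the distance from the TCP to the grasp point, in m); z points along the fingers, y is the direction in which the jaws open and shut (so a half turn about z gives the same grasp; the last joint's range is limited). The gripper opens to 85 mm and grips with 20 to 120 N. Pads are 22 mm wide; open, the fingers measure 114 mm over their backs; the gripper's body (76 mm by 85 mm) begins 54 mm behind the grasp point. The pads swing forward as they close: fully open they stand 13 mm farther back than shut.
Start: joints at [-1.274, 0.707, -0.028, 1.485, 0.022, 0.951, -0.075], TCP at [0.191, 0.542, 0.231] pointing down, gripper open.
Joint ranges: [-2.71, 2.71], [-0.32, 2.16], [-1.57, 1.52], [0, 2.45], [-1.46, 4.6], [0, 2.02], [-2.83, 2.83]. Speed limits (rad/s): [1.89, 1.89, 2.57, 2.57, 3.01, 3.01, 3.01].

### API

Orientations are given as [roll, pitch, yaw] about the fixed x, y, z axes, in that order (R = Rz(yaw) Ry(pitch) Rx(roll)).
In Python, from plant import * gives the robot as it stands.
- The arm moves only by the tool step_arm, never from a script. Its argument "deltas" is a list of rows, each a list of 7 numbers: the shift along the world's x, y, z in m, then the turn, a rotation vector about the world's x, y, z in degrees, then the gripper command: -1 is fully open, 1 is shut, values between are in proportion. In form: [[dx, dy, dz, rx, ry, rz, grip], ...]. A call has 1 to 5 rows; each row is the pose to reach, as a shift and turn from the pose commanded when the call began; what a row does not reach only later rows make up. A row lasts 1/12 s, in which the tool goes at most 41.7 mm and 7.16 degrees, less where a joint would pass 70% of its speed; a pose out of reach is approached as far as the arm can. A call with a gripper value outside its range is refused whole. The fingers move at their own pace and stop on an object; "force" is the grip in N (left out, the last holds). Time passes only in rows, so rows that repeat a pose let the fingers close. It gives the time, the measured TCP pose, the force and the opening at its end, in the units of the state.
- get_state(): the state, without advancing time (a new reading comes with each control period).
- get_image(name): name is "side" or "top"; returns the picture (384x512x3 uint8, red, green, blue); there is no depth.
- camera_params(name): a dict with "vertical_fov" (degrees; the focal length in pixels is half the picture's height over the tangent of half this angle, whatever the lens; pixels are square), "cx", "cy" (the principal point, pixels), "R" (3x3) and "t" (3): a world point X has camera coordinates R X + t. Camera axes: x right, y down, z forward; pixel columns grow to the right and rows downward; lengths in m; the calibration is good to about 2 mm. A picture is of the moment at which its call begins. camera_params takes no time and is no camera call.
- finish_job(): hands the job in, once; it reports no verdict.
Trained networks look in the newest picture that a camera, given by its name, has taken for a name from the list of things; names that differ only in an ending like _2 or _b are one class to them, and where a whole thing is asked for, a point or a joint stands for the part that bears it (a point fixed in the world has none). Each returns a list of dicts, best first, with "p" (0 to 1); they miss things now and then, are a little off and sometimes report something else, mostly with a low value. They report only what shows in the picture. A call takes as long as a camera call. They do not tell look-alikes from the thing itself.
- masks_of(name, camera): "mask" (384x512 bool, what is visible of it) and "box" ([left, top, right, bottom] in pixels, round what is visible of it).
- tip_of(name, camera): "uv" ([column, row] in pixels: a listed point, or the origin of a listed thing).
The state is a dict: "time_s": time; "q": joint angles; "joint_vel": joint speeds; "joint_torque": joint torques, N m; "tool_pos": TCP position; "ee_rot": TCP orientation; "ft_force": force on the tool from outside, world axes, zero at the start; "wrist_torque": the same for the moment, N m; "width": finger opening in m.
Only numpy, scipy, OpenCV 4.12 (cv2) and the standard library are available. Lean on these libraries where they do the work, as an engineer would, in place of code of your own. Each camera call takes 0.05 s, during which the arm holds its last target.

### The job

Fit the long loose aluminium angle into the low angle fence screwed to the bench, as its liner: nested corner in corner, its foot flat on the fence's foot, its upright flat against the inside of the fence's upright, and the two ends even. Let go of it and leave everything else on the bench where it is.

Things in the scene. Friction and masses are not known exactly. Their poses are not given: they have to be found in the camera images.
- liner: Liner: the longer loose aluminium angle (L section, 8 mm thick, 100 mm long, about 0.19 kg), standing on its foot. Outer sizes: upright 70 mm high, foot 45 mm deep. Origin: middle of the heel edge (outside corner line), at the underside. y along the length, z up; upright fills x = -8 to 0 mm, foot reaches to x = -45 mm.
- fence_corner (a point): Fence: aluminium angle 100 mm long, 8 mm thick, screwed down; upright 30 mm high, foot 80 mm deep. Point: middle of its inside corner line, 8 mm above the bench, where the liner's heel edge belongs. Axes as the liner's once nested: upright's face at x = 0, top 22 mm up; foot's face at z = 0, to x = -72 mm. Screw heads 3 mm high at x = -58, y = +-30 mm, clear of the liner.
- short_angle: Bystander: loose aluminium angle of the liner's section but only 60 mm long. Origin and axes as the liner's. Leave it.
- linden_cup: Bystander: turned linden cup, 60 mm across, 55 mm high. Origin at the centre of its underside.
- beech_lid: Bystander: turned beech lid with a knob, 66 mm across, 44 mm high. Origin at the centre of its underside.
- paint_pot: Bystander: closed tin paint pot, 76 mm across, 78 mm high. Origin at the centre of its underside.
- peg_bowl: Bystander: orange glazed bowl of wooden pegs, 110 mm across, about 65 mm high. Origin at the centre of its underside.
- gouge: Bystander: turning gouge lying along its x, 205 mm long, 26 mm high. Origin on the bench under the joint of handle and blade.
- spruce_blank: Bystander: square spruce blank, 45 x 120 x 45 mm, long along y. Origin at the centre of its underside.
Mind the look-alikes: they are no part of the job. What is shaped like the liner but green is not meant.

How it is judged:
At the end, for the whole second after the job is handed in: The liner lies nested in the fence, released and at rest: its heel edge within 3 mm of the fence's upright, 2.5 mm of the fence's foot, and its ends even with the fence's within 7 mm; legs parallel to the fence's within 2.6 degrees (0.045 rad) (x of liner in the frame of fence_corner between -0.003 and 0.003 m and y of liner in the frame of fence_corner between -0.007 and 0.007 m and z of liner in the frame of fence_corner between -0.0025 and 0.0025 m and angle between the z axis of liner and the z axis of fence_corner, either way round below 0.045 rad and angle between the y axis of liner and the y axis of fence_corner, either way round below 0.045 rad and linear speed of liner below 0.01 m/s and angular speed of liner below 0.05 rad/s); the robot touches nothing.
It fails at once if another object on the bench is shifted by more than 25 mm (distance of any of short_angle, linden_cup, beech_lid, paint_pot, peg_bowl, gouge, spruce_blank from where it was at the start of the episode above 0.025 m).
It also fails if it takes over 40 s, if anything falls off the work surface, if the arm or the gripper's body presses on something with over 40 N, if the wrist force passes 120 N, or if a joint passes its speed limit or range.

## Working session

There is one attempt and no reset: what is moved stays moved. The work goes in short steps, Python scripts to look and compute and a tool call to move; the robot and the scene stay as the last step left them, time stands still between calls to the robot, and variables do not carry over. Pictures are saved under pics/ and viewed, and the job is handed in when it is done.

Besides the shell and the picture viewer there is one more tool, called after ">>>" by a JSON object that holds its "api" and its "payload". step_arm: Moves the arm, as the interface text tells. Its arguments: {"type":"object","properties":{"deltas":{"type":"array"},"force":{"type":"number"}},"required":["deltas"]}

```bash
mkdir -p pics; ls; python3 - <<'E'
from plant import *
import cv2
s=get_state();print({k:s[k] for k in('time_s','tool_pos','ee_rot','width')})
for n in('side','top'):
    im=get_image(n);cv2.imwrite(f'pics/{n}0.png',cv2.resize(im[:,:,::-1],(800,600),interpolation=cv2.INTER_CUBIC));print(n,camera_params(n))
    for o in('liner','short_angle','fence_corner'):
        print(o,[(round(d['p'],2),[round(float(v)) for v in d['box']]) for d in masks_of(o,n)] if o!='fence_corner' else '',[(round(d['p'],2),[round(float(v),1) for v in d['uv']]) for d in tip_of(o,n)])
E
```

```text
pics
{'time_s': 0.0, 'tool_pos': array([0.19105126, 0.54206302, 0.23083438]), 'ee_rot': array([-3.14051042e+00,  5.18745013e-05,  2.80271537e+00]), 'width': 0.08514578140650444}
side {'vertical_fov': 53.81865185390778, 'cx': 254.66312126911274, 'cy': 200.57587656698138, 'R': array([[-0.95922929, -0.2822127 ,  0.01533523],
       [-0.21770445,  0.70318871, -0.67685332],
       [ 0.18023304, -0.65259607, -0.73595816]]), 't': array([0.56493181, 0.10171749, 0.84231867])}
liner [(0.88, [288, 144, 324, 190])] [(0.74, [258.3, 158.4]), (0.6, [297.6, 176.8])]
short_angle [(0.63, [284, 103, 311, 137])] [(0.66, [290.7, 125.2])]
fence_corner  [(0.81, [253.5, 233.4])]
top {'vertical_fov': 45.64706259671293, 'cx': 255.7890736904001, 'cy': 187.60350850478494, 'R': array([[-0.00944561, -0.99994952,  0.00342737],
       [-0.975428  ,  0.00845939, -0.22015596],
       [ 0.22011585, -0.00542266, -0.97545866]]), 't': array([0.0615083 , 0.57631042, 1.0233722 ])}
liner [(0.92, [290, 216, 339, 249]), (0.8, [300, 151, 332, 199])] [(0.77, [321.2, 178.5]), (0.73, [316.0, 228.8])]
short_angle [(0.81, [375, 189, 410, 220])] [(0.62, [389.3, 200.0])]
fence_corner  [(0.81, [221.6, 204.3])]
```

View pics/side0.png

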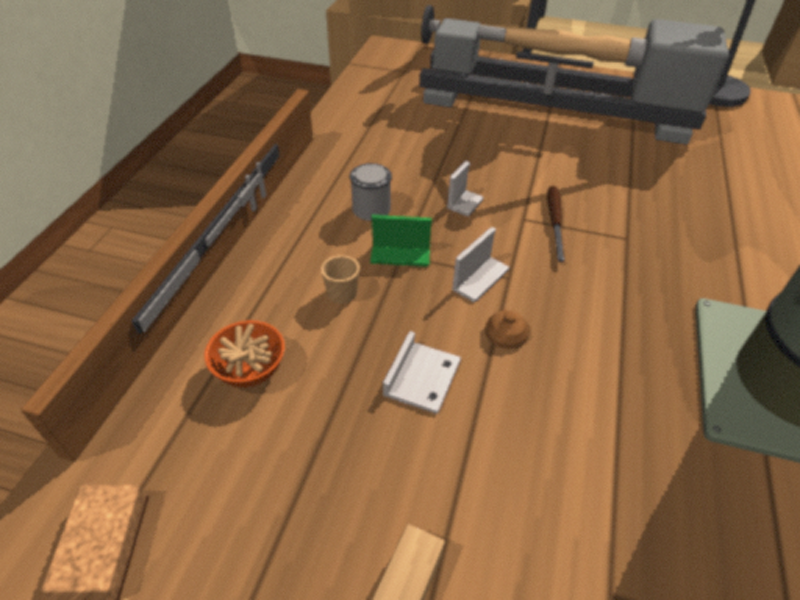

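View pics/top0.png

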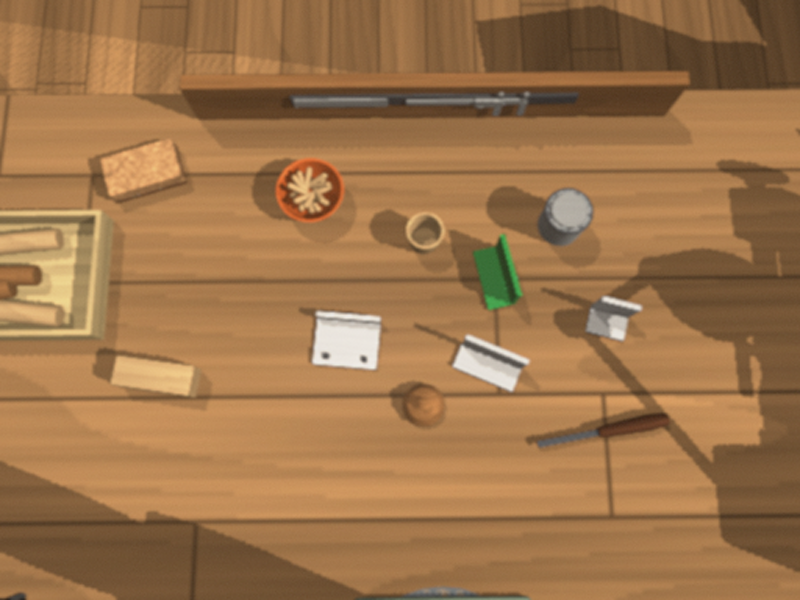

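The pictures show three liner-like angles, positions in 800x600 top-view pixels:
- Grey, long, at (490,362).
- Green, at (497,272), which is excluded.
- Grey, short, at (610,318).

The liner is the grey long one. The fence is at (347,340), with its two screw heads showing. I'll confirm this in a crop.

```bash
python3 - <<'E'
from plant import *
import cv2,numpy as np
a=get_image('top');b=get_image('side')
np.save('top.npy',a);np.save('side.npy',b)
def c(im,x0,y0,w,h,s):return cv2.resize(im[y0:y0+h,x0:x0+w,::-1],None,fx=s,fy=s,interpolation=cv2.INTER_CUBIC)
p=np.vstack([np.hstack([c(a,285,205,60,50,6),c(a,192,192,60,50,6)]),np.hstack([c(b,280,140,60,50,6),c(b,238,207,60,60,6)[:300]])])
cv2.imwrite('pics/crop1.png',p)
for n,l in(('top',('liner',)),('side',('liner',))):
    ms=masks_of('liner',n)
    for i,d in enumerate(ms):
        np.save(f'm_{n}{i}.npy',d['mask']);print(n,i,d['p'],d['box'],d['mask'].sum())
E
```

```text
top 0 0.91 [302.0, 151.3, 332.4, 197.3] 904
top 1 0.74 [291.2, 218.2, 333.5, 249.5] 998
side 0 0.69 [286.7, 142.4, 324.9, 193.9] 982
side 1 0.57 [238.8, 135.5, 276.6, 170.7] 1208
```

View pics/crop1.png

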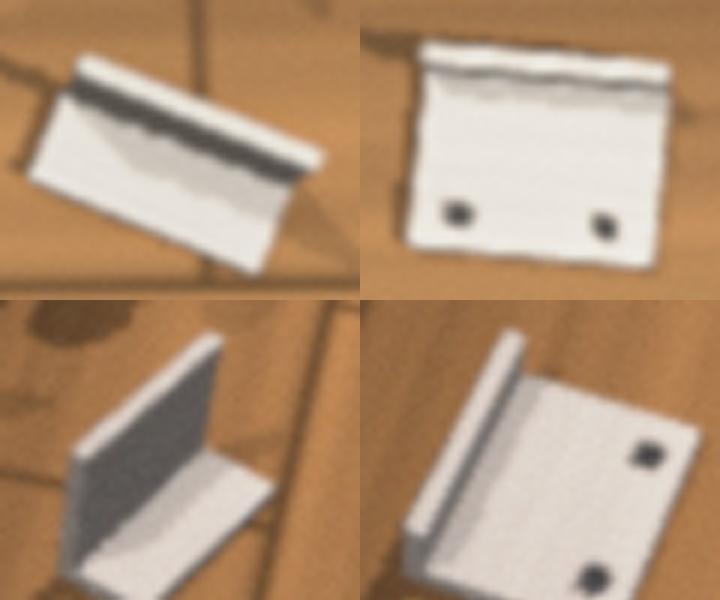

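```bash
cat > fit.py <<'E'
import numpy as np,cv2
from scipy.optimize import minimize
from plant import camera_params
S=8
CP={n:camera_params(n) for n in('side','top')}
def proj(n,P):
    c=CP[n];f=192/np.tan(np.radians(c['vertical_fov'])/2)
    q=P@np.array(c['R']).T+c['t'];return np.c_[c['cx']+f*q[:,0]/q[:,2],c['cy']+f*q[:,1]/q[:,2]]
def box(a,b):return np.array([[x,y,z] for x in(a[0],b[0]) for y in(a[1],b[1]) for z in(a[2],b[2])])
LIN=[box((-.008,-.05,0),(0,.05,.07)),box((-.045,-.05,0),(0,.05,.008))]
FEN=[box((0,-.05,-.008),(.008,.05,.022)),box((-.072,-.05,-.008),(.008,.05,0))]
def pose(p,B):
    c,s=np.cos(p[3]),np.sin(p[3]);R=np.array([[c,-s,0],[s,c,0],[0,0,1]]);return B@R.T+p[:3]
def sil(n,p,M,roi):
    x0,y0,x1,y1=roi;im=np.zeros(((y1-y0)*S,(x1-x0)*S),np.uint8)
    for B in M:
        uv=(proj(n,pose(p,B))-[x0,y0]+.5)*S-.5
        cv2.fillConvexPoly(im,cv2.convexHull(np.round(uv*16).astype(np.int32)),255,shift=4)
    return cv2.resize(im,(x1-x0,y1-y0),interpolation=cv2.INTER_AREA)/255.
def obs(im,roi):
    x0,y0,x1,y1=roi;c=im[y0:y1,x0:x1].astype(float)
    r=(c[...,0]-c[...,2])/(c.max(2)+1)   # saturation (warm)
    return np.clip((.38-r)/(.2),0,1)
def fit(ims,M,rois,p0,zfree=True):
    O={n:obs(ims[n],rois[n]) for n in rois}
    for n in O:
        pass
    def cost(v):
        p=[v[0]/100,v[1]/100,v[2]/100 if zfree else p0[2],v[3]/10]
        return sum(((sil(n,p,M,rois[n])-O[n])**2).sum() for n in rois)
    best=None;v0=np.array([p0[0]*100,p0[1]*100,p0[2]*100,p0[3]*10])
    for k in range(3):
        sx=np.vstack([v0]+[v0+d for d in np.diag([1.,1.,.5,1.5])/(1+2*k)])
        r=minimize(cost,v0,method='Nelder-Mead',options=dict(initial_simplex=sx,xatol=1e-3,fatol=1e-3,maxiter=600));v0=r.x
    return np.array([v0[0]/100,v0[1]/100,v0[2]/100 if zfree else p0[2],v0[3]/10]),r.fun
def ray(n,uv,z):
    c=CP[n];f=192/np.tan(np.radians(c['vertical_fov'])/2);R=np.array(c['R'])
    d=R.T@np.array([(uv[0]-c['cx'])/f,(uv[1]-c['cy'])/f,1]);o=-R.T@c['t'];return o+d*(z-o[2])/d[2]
def over(ims,items,name,s=8):
    out=[]
    for roi_n,roi,M,p in items:
        x0,y0,x1,y1=roi;c=cv2.resize(ims[roi_n][y0:y1,x0:x1,::-1],(360,290),interpolation=cv2.INTER_CUBIC)
        for B in M:
            uv=(proj(roi_n,pose(p,B))-[x0,y0]+.5)*[360/(x1-x0),290/(y1-y0)]
            cv2.polylines(c,[cv2.convexHull(uv.astype(np.int32))],True,(0,0,255),1)
        out.append(c)
    cv2.imwrite(name,np.vstack([np.hstack(out[:2]),np.hstack(out[2:])]))
E
python3 - <<'E'
from fit import *
ims={n:np.load(n+'.npy') for n in('side','top')}
rl={'top':(283,208,345,256),'side':(282,140,332,196)}
rf={'top':(193,193,250,244),'side':(238,207,300,268)}
pl=ray('top',(316,228.8),0);pf=ray('top',(221.6,204.3),.008);print(pl,pf,ray('side',(297.6,176.8),0),ray('side',(253.5,233.4),.008))
out=[]
for M,r,p in((LIN,rl,pl),(FEN,rf,pf)):
    y0=-.4 if M is LIN else -.05
    for zf in(True,False):
        q,c=fit(ims,M,r,[*p[:2],p[2],y0],zf);print(zf,q.round(4),np.degrees(q[3]).round(2),'cost',c.round(1))
        for n in r:
            qq,cc=fit(ims,M,{n:r[n]},q,False);print('   ',n,qq.round(4),round(cc,1))
    out+=[('top',r['top'],M,q),('side',r['side'],M,q)]
over(ims,out,'pics/fit1.png')
E
```

```text
[ 0.48535447 -0.09230733  0.        ] [0.5476523  0.14145183 0.008     ] [ 0.49584931 -0.07901967  0.        ] [0.55116986 0.13803904 0.008     ]
True [ 0.4924 -0.0887 -0.     -0.3942] -22.59 cost 47.0
    top [ 0.4932 -0.089  -0.     -0.4096] 15.4
    side [ 0.4913 -0.0886 -0.     -0.3882] 10.1
False [ 0.4923 -0.0889  0.     -0.3973] -22.76 cost 46.7
    top [ 0.4932 -0.089   0.     -0.4098] 15.3
    side [ 0.4914 -0.0884  0.     -0.3912] 10.0
True [ 0.5441  0.139   0.0083 -0.0936] -5.36 cost 62.8
    top [ 0.5454  0.1386  0.0083 -0.0992] 36.2
    side [ 0.5434  0.1391  0.0083 -0.0946] 3.7
False [ 0.5441  0.1386  0.008  -0.0963] -5.52 cost 62.9
    top [ 0.5455  0.1386  0.008  -0.0992] 36.6
    side [ 0.5434  0.1389  0.008  -0.0941] 3.6
```

View pics/fit1.png

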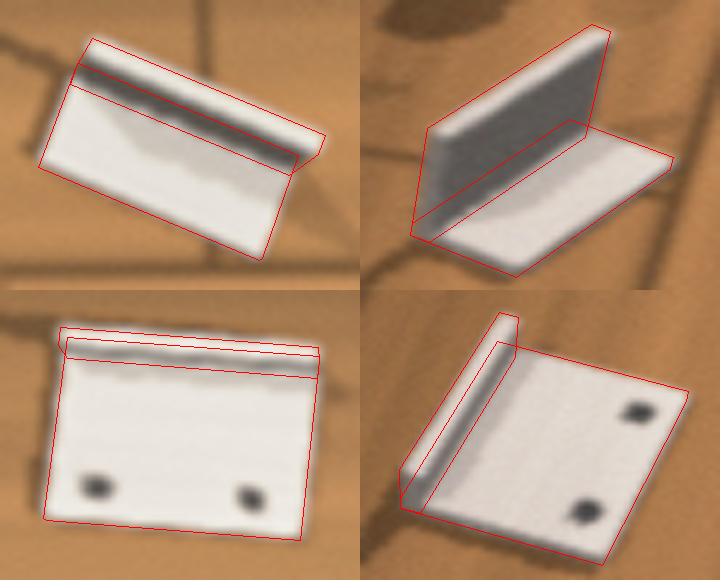

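The liner and fence fits agree in both views to about 1.5 mm. Next I'll check finger clearance to the green angle.

```bash
python3 - <<'E'
from fit import *
# green: top-view 800px corners of upright top: (500,236),(521,298) z=.07 ; foot corners (474,250),(490,309) z=.008
for uv,z in(((500,236),.07),((521,298),.07),((474,250),.008),((490,309),.008),((425,232),.055),((424,405),.03)):
    print(uv,ray('top',np.array(uv)/1.5625,z).round(3))
p=np.array([.4924,-.0888,0,-.4]);x=np.array([np.cos(p[3]),np.sin(p[3])])
for d in(-.061,-.03,.022,.053):print(d,(p[:2]+x*d).round(3))
E
```

```text
(500, 236) [ 0.665 -0.1    0.07 ]
(521, 298) [ 0.566 -0.128  0.07 ]
(474, 250) [ 0.66  -0.066  0.008]
(490, 309) [ 0.562 -0.088  0.008]
(425, 232) [0.677 0.016 0.055]
(424, 405) [0.41  0.021 0.03 ]
-0.061 [ 0.436 -0.065]
-0.03 [ 0.465 -0.077]
0.022 [ 0.513 -0.097]
0.053 [ 0.541 -0.109]
```

>>> {"api": "step_arm", "payload": {"deltas": [[0.03,-0.025,0,0,0,-7,-0.2],[0.06,-0.05,0,0,0,-14,-0.2],[0.09,-0.075,0,0,0,-21,-0.2],[0.12,-0.105,0,0,0,-28,-0.2],[0.15,-0.14,0,0,0,-35,-0.2]]}}

```text
time_s: 1.22
tool_pos: [0.339, 0.4049, 0.2313]
ee_rot: [3.141, -0.0, 2.186]
ft_force: [1.6, 1.0, -0.7]
width: 0.0511
```

>>> {"api": "step_arm", "payload": {"deltas": [[0.03,-0.028,0,0,0,-7,-0.2],[0.055,-0.06,0,0,0,-14,-0.2],[0.075,-0.095,0,0,0,-21,-0.2],[0.09,-0.13,0,0,0,-28,-0.2],[0.1,-0.165,0,0,0,-35,-0.2]]}}

```text
time_s: 1.63
tool_pos: [0.4388, 0.2392, 0.2313]
ee_rot: [3.141, -0.0, 1.574]
ft_force: [0.6, 1.1, 0.5]
width: 0.0513
```

>>> {"api": "step_arm", "payload": {"deltas": [[0.01,-0.035,0,0,0,-7,-0.2],[0.02,-0.07,0,0,0,-14,-0.2],[0.03,-0.11,-0.02,0,0,-20,-0.2],[0.035,-0.15,-0.04,0,0,-22,-0.2],[0.04,-0.19,-0.06,0,0,-23.5,-0.2]]}}

```text
time_s: 2.05
tool_pos: [0.4767, 0.0593, 0.1755]
ee_rot: [3.141, -0.0, 1.169]
ft_force: [1.5, 0.0, -0.4]
width: 0.0509
```

>>> {"api": "step_arm", "payload": {"deltas": [[0.003,-0.04,0,0,0,0,-0.2],[0.005,-0.08,0,0,0,0,-0.2],[0.0077,-0.12,0,0,0,0,-0.2],[0.0077,-0.1342,-0.03,0,0,0,-0.2],[0.0077,-0.1342,-0.05,0,0,0,-0.2]]}}

```text
time_s: 2.47
tool_pos: [0.4842, -0.0775, 0.1253]
ee_rot: [3.14, 0.001, 1.166]
ft_force: [1.2, 1.4, -0.8]
width: 0.0511
```

>>> {"api": "step_arm", "payload": {"deltas": [[0,0,0,0,0,0,-0.2],[0,0,0,0,0,0,-0.2]]}}

```text
time_s: 2.63
tool_pos: [0.484, -0.0731, 0.126]
ee_rot: [-3.14, 0.0, 1.171]
ft_force: [0.7, 0.2, 0.0]
width: 0.051
```

```bash
python3 - <<'E'
from plant import *
import cv2,numpy as np
s=get_state();print(s['time_s'],s['tool_pos'],np.degrees(s['ee_rot']),s['width'])
a=get_image('top');b=get_image('side')
p=np.hstack([cv2.resize(x[80:280,180:400,::-1],(400,364),interpolation=cv2.INTER_CUBIC) for x in(a,b)])
cv2.imwrite('pics/pre.png',p)
E
```

```text
2.6333 [ 0.4839558  -0.07313121  0.12604136] [-1.79912854e+02  7.55161472e-03  6.70862807e+01] 0.05104632065838364
```

View pics/pre.png

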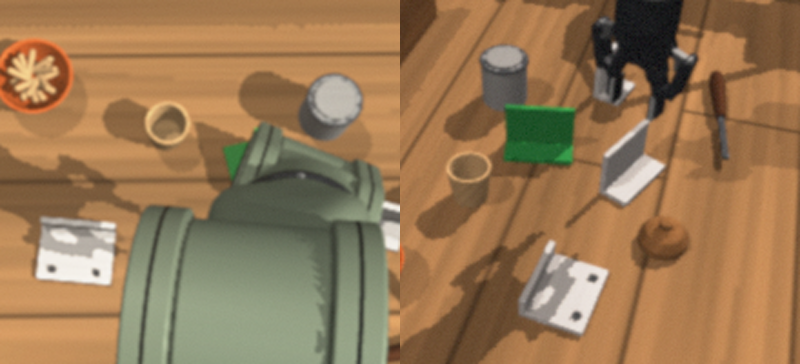

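The side crop shows the gripper over the liner at (640,165), with the fingers clear of the green angle. I'll make the small correction, then go down.

>>> {"api": "step_arm", "payload": {"deltas": [[0.0047,-0.014,0,0,0,0,-0.2],[0.0047,-0.014,-0.03,0,0,0,-0.2],[0.0047,-0.014,-0.06,0,0,0,-0.2],[0.0047,-0.014,-0.09,0,0,0,-0.2],[0.0047,-0.014,-0.09,0,0,0,-0.2]], "force": 40}}

```text
time_s: 3.15
tool_pos: [0.4879, -0.0865, 0.0333]
ee_rot: [-3.138, 0.001, 1.172]
ft_force: [0.2, 0.6, -0.8]
width: 0.0514
```

```bash
python3 - <<'E'
from plant import *
import cv2,numpy as np
s=get_state();print(s['time_s'],s['tool_pos'],np.degrees(s['ee_rot']),s['width'],s['ft_force'])
b=get_image('side')
cv2.imwrite('pics/down.png',cv2.resize(b[100:220,230:390,::-1],(800,600),interpolation=cv2.INTER_CUBIC))
E
```

```text
3.15 [ 0.48786258 -0.08650071  0.03334494] [-1.79780625e+02  3.62355264e-02  6.71483978e+01] 0.051350250648520356 [ 0.24450558  0.62799807 -0.84528512]
```

View pics/down.png

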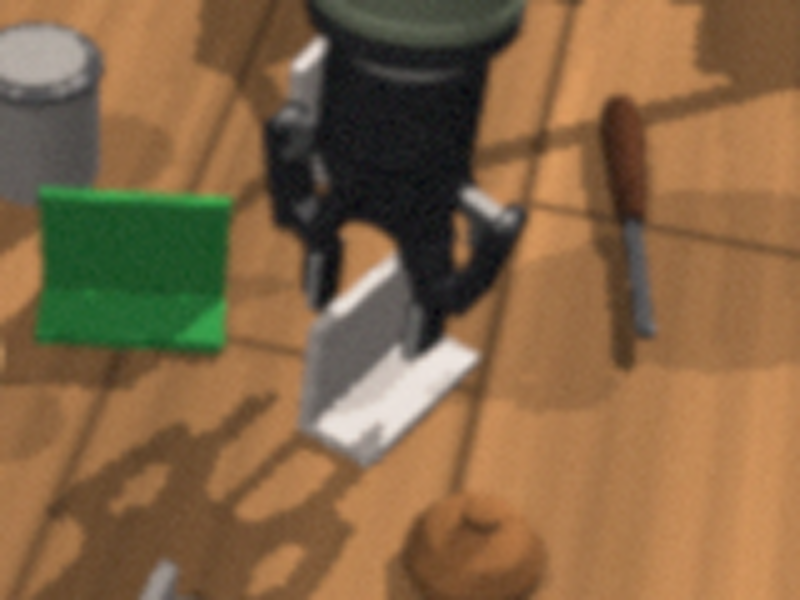

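The fingers straddle the upright, at (315,290) and (425,340) in the crop. Now I'll close them.

>>> {"api": "step_arm", "payload": {"deltas": [[0,0,0,0,0,0,0.3],[0,0,0,0,0,0,0.6],[0,0,0,0,0,0,0.9],[0,0,0,0,0,0,1],[0,0,0,0,0,0,1]], "force": 50}}

```text
time_s: 3.62
tool_pos: [0.4894, -0.0872, 0.0376]
ee_rot: [3.14, -0.001, 1.171]
ft_force: [-1.9, 2.1, 19.0]
width: 0.0075
```

>>> {"api": "step_arm", "payload": {"deltas": [[0,0,0,0,0,0,1],[0,0,0,0,0,0,1],[0,0,0,0,0,0,1],[0,0,0,0,0,0,1]]}}

```text
time_s: 3.95
tool_pos: [0.4894, -0.0872, 0.0376]
ee_rot: [3.14, -0.001, 1.171]
ft_force: [-2.7, 2.3, 18.3]
width: 0.0074
```

>>> {"api": "step_arm", "payload": {"deltas": [[0,0,0.015,0,0,0,1],[0,0,0.04,0,0,0,1],[0,0,0.07,0,0,0,1],[0,0,0.1,0,0,0,1],[0,0,0.1,0,0,0,1]]}}

```text
time_s: 4.37
tool_pos: [0.4905, -0.0877, 0.1412]
ee_rot: [3.135, -0.002, 1.171]
ft_force: [0.6, -0.1, -0.7]
width: 0.0073
```

```bash
python3 - <<'E'
from plant import *
import cv2,numpy as np
s=get_state();print(s['time_s'],s['tool_pos'],np.degrees(s['ee_rot']),s['width'],s['ft_force'],s['wrist_torque'])
b=get_image('side');np.save('lift.npy',b)
cv2.imwrite('pics/lift.png',cv2.resize(b[60:220,230:390,::-1],(600,600),interpolation=cv2.INTER_CUBIC))
E
```

```text
4.3667 [ 0.49047254 -0.0876719   0.14122217] [ 1.79642778e+02 -9.66931094e-02  6.70852223e+01] 0.007340423196716479 [ 0.6262661  -0.13482929 -0.70741474] [-0.02514914 -0.03245935  0.01507491]
```

View pics/lift.png

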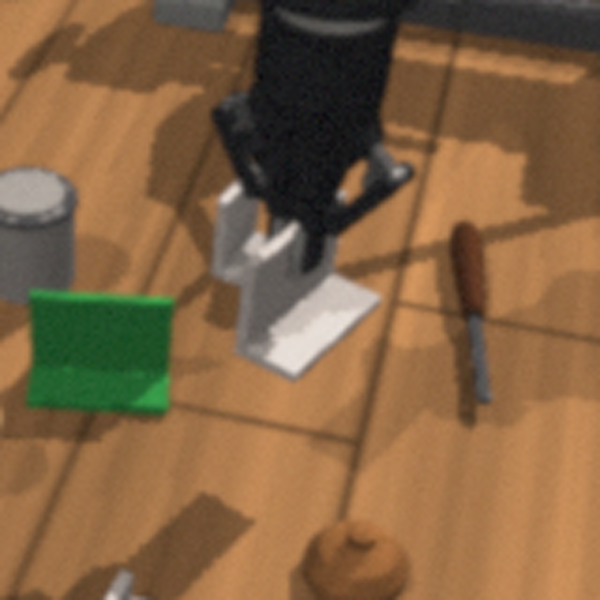

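The liner is held, level at (290,310) in the crop. I'll carry it to a hover beside the fence.

>>> {"api": "step_arm", "payload": {"deltas": [[0.007,0.036,0,0,0,3.5,1],[0.014,0.072,0,0,0,7,1],[0.021,0.108,0,0,0,10.5,1],[0.028,0.144,0,0,0,14,1],[0.034,0.18,0,0,0,17.4,1]]}}

```text
time_s: 4.83
tool_pos: [0.5227, 0.0945, 0.1358]
ee_rot: [-3.141, 0.0, 1.478]
ft_force: [0.8, -0.7, -1.5]
width: 0.0071
```

>>> {"api": "step_arm", "payload": {"deltas": [[0.003,0.024,0,0,0,0,1],[0.006,0.048,0,0,0,0,1],[0.006,0.048,-0.02,0,0,0,1],[0.006,0.048,-0.02,0,0,0,1],[0.006,0.048,-0.02,0,0,0,1]]}}

```text
time_s: 5.25
tool_pos: [0.5282, 0.14, 0.1156]
ee_rot: [-3.14, 0.001, 1.474]
ft_force: [0.6, -0.2, -1.6]
width: 0.0072
```

```bash
cat > look.py <<'E'
from plant import *
from fit import *
import sys
s=get_state();print(s['time_s'],s['tool_pos'].round(4),np.degrees(s['ee_rot']).round(2),s['width'],s['ft_force'].round(1),s['wrist_torque'].round(2))
b=get_image('side');a=get_image('top');np.save('s1.npy',b);np.save('t1.npy',a)
h=300
cv2.imwrite(sys.argv[1],np.hstack([cv2.resize(b[130:280,190:340,::-1],(400,400),interpolation=cv2.INTER_CUBIC),cv2.resize(a[140:260,170:290,::-1],(400,400),interpolation=cv2.INTER_CUBIC)]))
E
python3 look.py pics/h1.png
```

```text
5.25 [0.5282 0.14   0.1156] [-1.7988e+02  7.0000e-02  8.4470e+01] 0.007216234289052496 [ 0.6 -0.2 -1.6] [-0.09 -0.05  0.03]
```

View pics/h1.png

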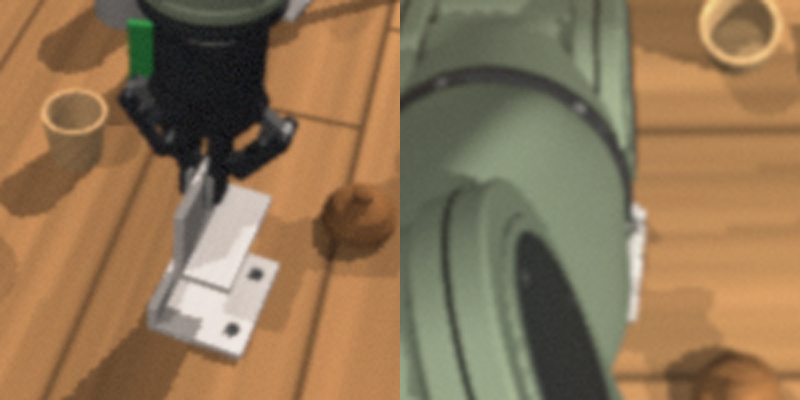

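```bash
cat > ov.py <<'E'
from fit import *
import sys
def ov(p,name,roi=(210,150,310,270),P2=None):
    b=np.load('s1.npy');x0,y0,x1,y1=roi;k=600/(y1-y0)
    c=cv2.resize(b[y0:y1,x0:x1,::-1],None,fx=k,fy=k,interpolation=cv2.INTER_CUBIC)
    for q,M,col in((p,LIN,(0,0,255)),([.5441,.1387,.008,-.0960],FEN,(255,0,0))):
        for B in M:
            cv2.polylines(c,[cv2.convexHull(((proj('side',pose(q,B))-[x0,y0]+.5)*k).astype(np.int32))],True,col,1)
    cv2.imwrite(name,c)
if __name__=='__main__':
    t=[float(v) for v in sys.argv[2:5]];yaw=np.radians(float(sys.argv[5])-90)
    ov([t[0]+.004*np.cos(yaw),t[1]+.004*np.sin(yaw),t[2]-.0376,yaw],sys.argv[1])
E
python3 ov.py pics/ov1.png .5282 .14 .1156 84.47
```

```text
(no output)
```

View pics/ov1.png

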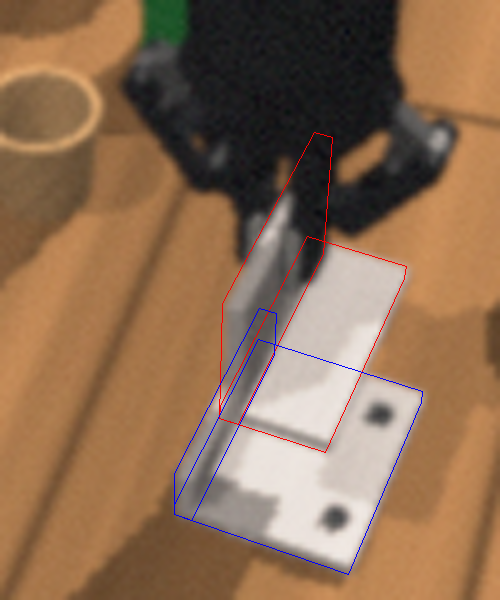

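The predicted outline matches the held liner to within about 1 mm. I'll descend 6 mm off the fence's upright, to about 4 mm above its foot.

>>> {"api": "step_arm", "payload": {"deltas": [[0.006,0,-0.01,0,0,0,1],[0.006,0,-0.025,0,0,0,1],[0.006,0,-0.04,0,0,0,1],[0.006,0,-0.055,0,0,0,1],[0.006,0,-0.065,0,0,0,1]]}}

```text
time_s: 5.77
tool_pos: [0.535, 0.1401, 0.0497]
ee_rot: [-3.141, 0.0, 1.474]
ft_force: [-0.2, -0.3, -2.7]
width: 0.0075
```

>>> {"api": "step_arm", "payload": {"deltas": [[0,0,0,0,0,0,1],[0,0,0,0,0,0,1]]}}

```text
time_s: 5.93
tool_pos: [0.5351, 0.1403, 0.0511]
ee_rot: [-3.141, 0.0, 1.474]
ft_force: [0.5, 0.1, -1.4]
width: 0.0074
```

```bash
python3 look.py pics/h2.png; python3 - <<'E'
from plant import *
import os,numpy as np
s=get_state();t=s['tool_pos'];os.system('python3 ov.py pics/ov2.png %f %f %f %f'%(*t,np.degrees(s['ee_rot'][2])))
E
```

```text
5.9333 [0.5351 0.1403 0.0511] [-1.7998e+02  1.0000e-02  8.4460e+01] 0.007373375133758224 [ 0.5  0.1 -1.4] [ 0.    0.03 -0.03]
```

View pics/ov2.png

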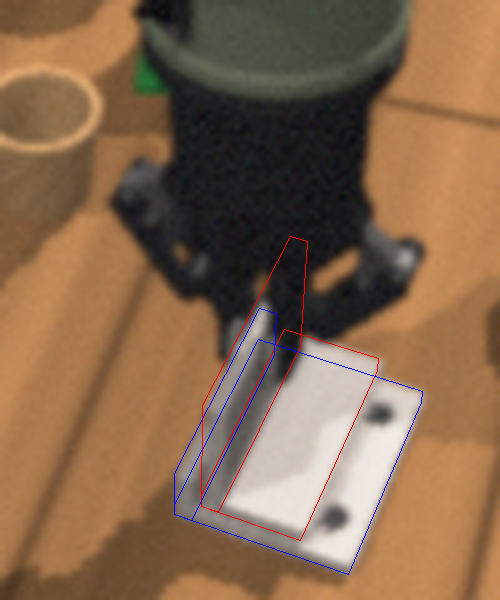

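>>> {"api": "step_arm", "payload": {"deltas": [[0,0,-0.002,0,0,0,1],[0,0,-0.004,0,0,0,1],[0,0,-0.004,0,0,0,1]]}}

```text
time_s: 6.28
tool_pos: [0.5349, 0.1407, 0.047]
ee_rot: [-3.142, -0.0, 1.475]
ft_force: [-0.7, -0.2, -1.8]
width: 0.0073
```

>>> {"api": "step_arm", "payload": {"deltas": [[0,0,-0.0015,0,0,0,1],[0,0,-0.0015,0,0,0,1],[0,0,-0.0015,0,0,0,1]]}}

```text
time_s: 6.53
tool_pos: [0.535, 0.1406, 0.0457]
ee_rot: [3.141, -0.0, 1.475]
ft_force: [-0.3, -0.2, 0.5]
width: 0.0073
```

It has nearly touched down, at about the height predicted. Now I'll slide it toward the fence's upright in small steps.

>>> {"api": "step_arm", "payload": {"deltas": [[0.001,-0.0001,0,0,0,0,1],[0.002,-0.0002,0,0,0,0,1],[0.003,-0.0003,0,0,0,0,1],[0.003,-0.0003,0,0,0,0,1]]}}

```text
time_s: 6.87
tool_pos: [0.5377, 0.1404, 0.0457]
ee_rot: [-3.141, -0.0, 1.475]
ft_force: [-3.4, 0.6, 4.3]
width: 0.0075
```

>>> {"api": "step_arm", "payload": {"deltas": [[0.001,-0.0001,0,0,0,0,1],[0.001,-0.0001,0,0,0,0,1]]}}

```text
time_s: 7.03
tool_pos: [0.5386, 0.1403, 0.0457]
ee_rot: [-3.141, -0.0, 1.475]
ft_force: [-3.6, 0.0, 5.7]
width: 0.0074
```

>>> {"api": "step_arm", "payload": {"deltas": [[0.001,-0.0001,0,0,0,0,1],[0.001,-0.0001,0,0,0,0,1]]}}

```text
time_s: 7.2
tool_pos: [0.5396, 0.1402, 0.0457]
ee_rot: [-3.141, -0.0, 1.475]
ft_force: [-2.7, 0.7, 6.0]
width: 0.0078
```

>>> {"api": "step_arm", "payload": {"deltas": [[0.001,-0.0001,0,0,0,0,1],[0.001,-0.0001,0,0,0,0,1]]}}

```text
time_s: 7.37
tool_pos: [0.5406, 0.1401, 0.0457]
ee_rot: [-3.141, -0.0, 1.475]
ft_force: [-3.8, 0.9, 6.4]
width: 0.0074
```

>>> {"api": "step_arm", "payload": {"deltas": [[0.001,-0.0001,0,0,0,0,1],[0.001,-0.0001,0,0,0,0,1]]}}

```text
time_s: 7.53
tool_pos: [0.5412, 0.14, 0.0457]
ee_rot: [-3.14, 0.0, 1.475]
ft_force: [-5.6, 0.8, 7.9]
width: 0.0076
```

>>> {"api": "step_arm", "payload": {"deltas": [[0.001,-0.0001,0,0,0,0,1],[0.001,-0.0001,0,0,0,0,1]]}}

```text
time_s: 7.7
tool_pos: [0.5414, 0.1401, 0.0457]
ee_rot: [-3.138, 0.0, 1.475]
ft_force: [-13.2, 0.9, 13.3]
width: 0.0076
```

>>> {"api": "step_arm", "payload": {"deltas": [[0.001,-0.0001,0,0,0,0,1],[0.001,-0.0001,0,0,0,0,1]]}}

```text
time_s: 7.87
tool_pos: [0.5415, 0.14, 0.0457]
ee_rot: [-3.136, 0.0, 1.475]
ft_force: [-17.2, 1.2, 18.7]
width: 0.0072
```

It is firmly against the upright. I'll ease the preload and release.

>>> {"api": "step_arm", "payload": {"deltas": [[-0.0012,0.0001,0,0,0,0,1],[-0.0012,0.0001,0,0,0,0,1]]}}

```text
time_s: 8.03
tool_pos: [0.5413, 0.14, 0.0457]
ee_rot: [-3.139, 0.0, 1.475]
ft_force: [-10.6, 0.7, 9.4]
width: 0.007
```

>>> {"api": "step_arm", "payload": {"deltas": [[0,0,0,0,0,0,0.6],[0,0,0,0,0,0,0.4],[0,0,0,0,0,0,0.2],[0,0,0,0,0,0,0],[0,0,0,0,0,0,0]], "force": 20}}

```text
time_s: 8.45
tool_pos: [0.5428, 0.1398, 0.0456]
ee_rot: [3.141, 0.0, 1.475]
ft_force: [0.5, -0.5, 0.6]
width: 0.0427
```

>>> {"api": "step_arm", "payload": {"deltas": [[0,0,0,0,0,0,0],[0,0,0.02,0,0,0,0],[0,0,0.05,0,0,0,0],[0,0,0.08,0,0,0,0],[0,0,0.11,0,0,0,0]]}}

```text
time_s: 8.87
tool_pos: [0.5425, 0.1397, 0.1569]
ee_rot: [-3.141, 0.0, 1.474]
ft_force: [-0.3, -0.1, 0.3]
width: 0.0426
```

>>> {"api": "step_arm", "payload": {"deltas": [[0,-0.04,0.03,0,0,0,0],[0,-0.08,0.06,0,0,0,0],[-0.01,-0.12,0.08,0,0,0,0],[-0.02,-0.16,0.1,0,0,0,0],[-0.03,-0.2,0.1,0,0,0,0]]}}

```text
time_s: 9.28
tool_pos: [0.518, -0.04, 0.254]
ee_rot: [3.139, -0.0, 1.475]
ft_force: [1.6, -0.2, 0.3]
width: 0.0427
```

>>> {"api": "step_arm", "payload": {"deltas": [[0,-0.04,0,0,0,0,0],[0,-0.08,0,0,0,0,0],[0,-0.12,0,0,0,0,0],[0,-0.12,0,0,0,0,0],[0,-0.12,0,0,0,0,0]]}}

```text
time_s: 9.7
tool_pos: [0.5174, -0.161, 0.2516]
ee_rot: [-3.141, 0.0, 1.471]
ft_force: [0.4, 1.0, 0.8]
width: 0.0429
```

```bash
python3 look.py pics/end.png; python3 - <<'E'
from fit import *
ims={'side':np.load('s1.npy'),'top':np.load('t1.npy')}
f=np.array([.5441,.1387,.008,-.096])
r={'top':(193,183,250,244),'side':(230,180,300,268)}
# joint silhouette: both bodies, fence fixed
import fit as F
O={n:obs(ims[n],r[n]) for n in r}
for use in(('side','top'),('side',),('top',)):
  fs={n:sil(n,f,FEN,r[n]) for n in use}
  def cost(v):
    p=[f[0]+v[0]/100,f[1]+v[1]/100,f[2]+v[2]/100,f[3]+v[3]/10]
    return sum(((np.maximum(sil(n,p,LIN,r[n]),fs[n])-O[n])**2).sum() for n in use)
  v0=np.zeros(4);k=minimize(cost,v0,method='Nelder-Mead',options=dict(initial_simplex=np.vstack([v0]+[v0+d for d in np.diag([.5,.5,.4,.5])])))
  print(use,k.x*[10,10,10,5.73],k.fun,cost(v0))
from ov import ov
ov(f,'pics/ovend.png')
E
```

```text
9.7 [ 0.5174 -0.161   0.2516] [-1.7999e+02  3.0000e-02  8.4270e+01] 0.04288206281410299 [0.4 1.  0.8] [-0.01 -0.01 -0.01]
('side', 'top') [-0.10325176  1.72274237  0.80629742  0.15552559] 63.35941295790451 73.86290700731361
('side',) [-0.66159733  1.24106887 -0.15332295  0.56407038] 12.542047757169689 23.12689616447708
('top',) [ 2.1376576   1.99118428  1.27944736 -0.345373  ] 14.42565205313048 50.73601084283653
```

View pics/end.png

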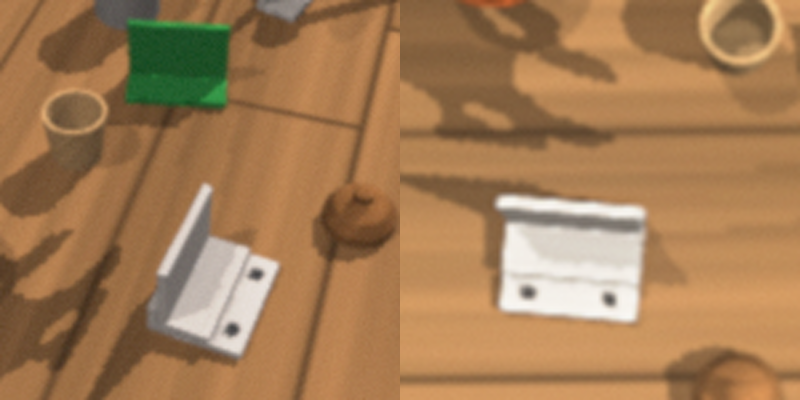

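View pics/ovend.png

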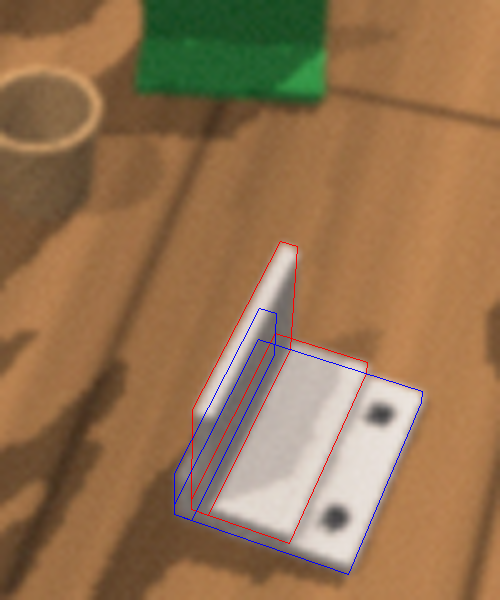

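The liner is nested. The fit puts it at x −0.1 mm, y +1.7 mm, z +0.8 mm and 0.2° of yaw, and the neighbours have not moved. I'll hand it in.

```bash
python3 -c "
from plant import *
print(finish_job())"
```

```text
the job is handed in; nothing more can be done
None
```

The long grey angle is nested in the fence and released, and I handed the job in at about 10 s of the 40 s allowed. I gripped it by its upright, lowered it onto the fence's foot and slid it until it met the fence's upright. The wrist sensor showed about 17 N sideways at that contact. Then I eased off, opened the fingers and moved the arm clear.

**Final pose:** fitting both camera views, relative to the fence corner, put the heel at x −0.1 mm, y +1.7 mm and z +0.8 mm, with 0.2° of yaw. All of these are inside the limits. Lean of the upright was not fitted; in the final picture it looks upright and flat.

**Disagreement between views:** the side camera alone gave x −0.7 mm. The top camera alone gave x +2.1 mm and z +1.3 mm. That camera was already about 1.4 mm off on the fence itself, and calibration is only good to about 2 mm. The contact felt against the fence's upright, and on its foot at the height expected, supports a seated fit.

**Bystanders:** the cup, lid and green angle looked unmoved in the last picture. I didn't measure any of the bystanders' positions again.

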